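Open the oil filler of the casting shop's vacuum pump

ROBOT

A 6-joint arm with a two-finger parallel gripper is mounted at the origin on the work surface. World frame = base frame: x ahead of the robot, y to its left, z up, the work surface at z = 0. Lengths are in m, angles in rad, forces in N, time in s.
With the tool pointing down it reaches from about 0.35 to 0.775 m from the base axis. Payload 5.5 kg.
Tool frame: the origin (TCP) lies midway between the tips of the shut fingers; the grasp point (between the pads) lies grip_point_offset behind it (grip_point_offset is the distance from the TCP to the grasp point, in m); z points along the fingers, y is the direction in which the jaws open and shut (so a half turn about z gives the same grasp; the last joint's range is limited). The gripper opens to 85 mm and grips with 20 to 120 N. Pads are 22 mm wide; open, the fingers measure 114 mm over their backs; the gripper's body (76 mm by 85 mm) begins 54 mm behind the grasp point. The pads swing forward as they close: fully open they stand 13 mm farther back than shut.
Start: joints at [1.038, 0.313, 0.046, 1.304, 0, 1.431], TCP at [0.22, 0.531, 0.205] pointing down, gripper open.
Joint ranges: [-2.76, 2.76], [-0.86, 1.69], [-1.03, 1.26], [-2.2, 2.34], [-1.47, 1.5], [-3.14, 3.14]. Speed limits (rad/s): [2.57, 2.57, 3.14, 3.14, 3.14, 3.14].

INTERFACE

Orientations are given as a unit quaternion [w, x, y, z].
In Python, from workcell import * gives the robot as it stands.
- The arm moves only by the tool send_rows, never from a script. Its argument "series" is one flat list of numbers, 7 for each row, row after row: the shift along the tool's x, y, z in cm, then the turn, a rotation vector about the tool's x, y, z in degrees, then the opening, from 0 (shut) to 1 (fully open). A call has 1 to 10 rows; each row is the pose to reach, as a shift and turn from the pose commanded when the call began, along the tool's axes at that moment; what a row does not reach only later rows make up. A row lasts 1/12 s, in which the tool goes at most 41.7 mm and 7.16 degrees, less where a joint would pass 70% of its speed; a pose out of reach is approached as far as the arm can. A call with a gripper value outside its range is refused whole. The fingers move at their own pace and stop on an object; "newtons" is the grip in N (left out, the last holds). Time passes only in rows, so rows that repeat a pose let the fingers close. It gives the time, the measured TCP pose, the force and the opening at its end, in the units of the state.
- get_state(): the state, without advancing time (a new reading comes with each control period).
- read_camera(name): name is "side" or "top" or "wrist"; returns the picture (420x560x3 uint8, blue, green, red); there is no depth.
- camera_info(name): a dict with "K" (3x3 intrinsics, pixels), "xyz" and "attitude" of the camera in the world. Camera axes: x right, y down, z forward; pixel columns grow to the right and rows downward; lengths in m; the calibration is good to about 2 mm. The wrist camera is an equidistant fisheye: a pixel r from the principal point sees the ray r / f radians off the axis. A picture is of the moment at which its call begins: read the wrist's pose just before it. camera_info takes no time and is no camera call; for the wrist camera it gives the pose at the moment of the call.
- hand_in(): hands the job in, once; it reports no verdict.
Trained networks look in the newest picture that a camera, given by its name, has taken for a name from the list of things; names that differ only in an ending like _2 or _b are one class to them, and where a whole thing is asked for, a point or a joint stands for the part that bears it (a point fixed in the world has none). Each returns a list of dicts, best first, with "p" (0 to 1); they miss things now and then, are a little off and sometimes report something else, mostly with a low value. They report only what shows in the picture. A call takes as long as a camera call. They do not tell look-alikes from the thing itself.
- silhouettes(camera, label): "pixels" (420x560 bool, what is visible of it) and "box" ([left, top, width, height] in pixels, round what is visible of it).
The state is a dict: "clock": time; "joint_pos": joint angles; "qvel": joint speeds; "tau": joint torques, N m; "tcp_pos": TCP position; "orientation": TCP orientation; "wrist_force": force on the tool from outside, world axes, zero at the start; "ft_torque": the same for the moment, N m; "finger_gap": finger opening in m.
Only numpy, scipy, OpenCV 4.12 (cv2) and the standard library are available. Lean on these libraries where they do the work, as an engineer would, in place of code of your own. Each camera call takes 0.05 s, during which the arm holds its last target. There are 200 camera calls.

TASK

The vacuum pump is due for an oil top-up: unscrew its oil filler cap all the way, turning it gently anticlockwise and letting it rise as it turns, never forcing it against the soft thread. Keep hold of the cap as it comes free so that it does not drop back on the neck, and set it down gently in the small ceramic dish, the way up it came off. Leave the other tools on the bench where they lie.

Things in the scene. Friction and masses are not known exactly. Their poses are not given: they have to be found in the camera images.
- cap_center (a point): Centre (half-way up) of the oil filler cap on top of the pump's oil casing: black, fluted, round, 43 mm across, 28 mm tall, 70 g, hollow below, closed top up, z along its axis. Right-hand thread: anticlockwise from above loosens and raises it, some millimetres a turn. The springy gasket under it makes it stiff at first (0.1 to 0.25 N m; a grip of some 20 N turns it), then it turns freely.
- filler_neck (a point): Centre of the top rim of the upright, fixed filler neck inside the cap, 184 mm above the bench; z up. The thread, 32 mm across, has 1 to 2 mm of play each way and lets go after between one and one and a half turns; left half-way the cap stays, sinking by the play. cap_center is about 5 mm below this point when tight; at 22 mm above it the cap is clear of the neck.
- pump: Fixed grey vacuum pump, origin on the bench under the filler's axis. Oil casing 122 x 106 mm (x, y) about it, flat top at 145 mm, clear for 80 mm round the filler; motor 120 mm thick along +y, from 52 to 240 mm, under a handle at y = 81 to 199 mm, 210 mm high. The thread strips if the contact forces between cap and pump pass 24 N (a tight gasket makes up to 15), as when pulling up before it lets go, or not rising with the cap while turning it.
- dish: Loose round ceramic dish, 128 mm in outer diameter at the rim and 19 mm high, 300 g, origin at the centre of its underside, z up; its flat inner floor is 6 mm above its underside and 104 mm in diameter, its wall flares a little.
- mandrel: Bystander: tapered steel ring mandrel, 300 mm long, 24 mm thick, lying along its y; origin under its middle.
- wheel: Bystander: flat rubber polishing wheel, 76 mm in diameter, 12 mm thick (14.5 mm at the hub); origin under its centre.
- cutter: Bystander: plier-like brass sprue cutter, 145 mm long along its x, 67 mm wide, 16 mm thick, jaws to +x; origin at its underside near the middle.
Mind the look-alikes: they are no part of the job. What is shaped like the part that bears cap_center but blue is not meant. Of the things that look like the dish, take the one that is farthest to the robot's left at the start.

How it is judged:
On the way, in this order (a step that is already met when the one before it is completed fails the run):
1. the cap, upright on the neck, has been backed out 7 mm along its thread (z of cap_center in the frame of filler_neck above 0.002 m and horizontal distance between cap_center and filler_neck below 0.005 m and angle between cap_center's own z axis and vertical below 0.2 rad), for 0.1 s.
2. the cap is off, clear above the neck and held in the fingers (z of cap_center in the frame of filler_neck above 0.022 m and not (contact force between the fingers and cap below 0.05 N)), for 0.1 s.
At the end, for the whole second after the job is handed in: The cap rests released on the dish's flat floor (its centre within 36 mm of the dish's centre and at most 24 mm above the dish's underside), top up and level within 0.1 rad, at rest, and the dish stands level (horizontal distance between cap_center and dish below 0.036 m and z of cap_center in the frame of dish below 0.024 m and angle between each of cap_center, dish's own z axis and vertical below 0.1 rad and linear speed of cap below 0.02 m/s); the robot touches nothing.
It fails at once if cap and pump forced against each other by more than 24 N (thread stripped) (contact force between cap and pump above 24 N).
It fails at once if cap let go after it came free (unheld with its centre more than 8 mm above the neck's rim) (contact force between the fingers and cap below 0.05 N and z of cap_center in the frame of filler_neck above 0.008 m).
It fails at once if cap dropped (unheld and moving faster than 0.45 m/s, a fall of about 10 mm) (contact force between the fingers and cap below 0.05 N and linear speed of cap above 0.45 m/s).
It fails at once if mandrel, polishing wheel or cutter shifted by more than 30 mm (distance of any of mandrel, wheel, cutter from where it was at the start of the episode above 0.03 m).
It also fails if it takes over 70 s, if anything falls off the work surface, if the arm or the gripper's body presses on something with over 40 N, if the wrist force passes 120 N, or if a joint passes its speed limit or range.

## Working session

There is one attempt and no reset: what is moved stays moved. The work goes in short steps, Python scripts to look and compute and a tool call to move; the robot and the scene stay as the last step left them, time stands still between calls to the robot, and variables do not carry over. Pictures are saved under pics/ and viewed, about 8 in all and at most 12, crops included, and the job is handed in when it is done.

Besides the shell and the picture viewer there is one more tool, called by a JSON object that holds its "fn" and its "kwargs", one argument or row to a line. send_rows: Moves the arm, as the interface text tells. Its arguments: {"type":"object","properties":{"series":{"type":"array"},"newtons":{"type":"number"}},"required":["series"]}

```bash
mkdir -p pics; cat > h.py <<'E'
from workcell import *
import numpy as np, cv2
from scipy.spatial.transform import Rotation as R
def rot(q): return R.from_quat([q[1],q[2],q[3],q[0]]).as_matrix()
def att(ci):
    a=np.array(ci["attitude"],float)
    return a if a.shape==(3,3) else rot(a)
def ray(name,uv,ci=None):
    ci=ci or camera_info(name);K=np.array(ci["K"])
    x=(uv[0]-K[0,2])/K[0,0];y=(uv[1]-K[1,2])/K[1,1]
    if name=="wrist":
        r=np.hypot(x,y);d=np.array([x/r*np.sin(r),y/r*np.sin(r),np.cos(r)]) if r>1e-9 else np.array([0,0,1.])
    else: d=np.array([x,y,1.])
    d=att(ci)@d
    return np.array(ci["xyz"],float),d/np.linalg.norm(d)
def atz(name,uv,z,ci=None):
    o,d=ray(name,uv,ci);return o+d*(z-o[2])/d[2]
def proj(name,p,ci=None):
    ci=ci or camera_info(name);K=np.array(ci["K"]);c=att(ci).T@(np.array(p)-np.array(ci["xyz"]))
    if name=="wrist":
        h=np.hypot(c[0],c[1]);t=np.arctan2(h,c[2]);s=t/max(h,1e-9);return np.array([K[0,0]*c[0]*s+K[0,2],K[1,1]*c[1]*s+K[1,2]])
    return np.array([K[0,0]*c[0]/c[2]+K[0,2],K[1,1]*c[1]/c[2]+K[1,2]])
def tri(rs):
    A=sum(np.eye(3)-np.outer(d,d) for o,d in rs);b=sum((np.eye(3)-np.outer(d,d))@o for o,d in rs)
    return np.linalg.solve(A,b)
E
python3 - <<'E'
from h import *
np.set_printoptions(precision=4,suppress=True)
s=get_state();print(s)
print([n for n in dir() if 'grip' in n], grip_point_offset if 'grip_point_offset' in dir() else '')
ims=[]
for n in ["top","side","wrist"]:
    im=read_camera(n);ims.append(im);cv2.imwrite(f"pics/{n}0.png",im);ci=camera_info(n);print(n,ci)
    for l in ["cap_center","dish","pump"]:
        for r in silhouettes(n,l):
            if r["p"]<.2: continue
            m=r["pixels"];ys,xs=np.nonzero(m);bx=r["box"]
            print(n,l,round(r["p"],2),bx,[round(xs.mean(),1),round(ys.mean(),1)],"bgr",im[m].mean(0).round())
cv2.imwrite("pics/a.png",cv2.resize(np.hstack(ims[:2]),(800,300)))
E
```

```text
{'clock': 0.0, 'joint_pos': array([1.0384, 0.314 , 0.0449, 1.3036, 0.    , 1.4312]), 'qvel': array([ 0.0003, -0.001 , -0.0002, -0.0006,  0.0008,  0.0012]), 'tau': array([ -0.0003, -48.0623,  29.8534,   0.0195,  -0.    ,  -0.    ]), 'tcp_pos': array([0.2198, 0.5307, 0.2045]), 'orientation': array([-0.0003,  0.1952,  0.9808, -0.0009]), 'wrist_force': array([ 0.1635, -0.0145,  0.2534]), 'ft_torque': array([-0.0037,  0.0001, -0.0372]), 'finger_gap': 0.08529106663857944}
['grip_point_offset'] 0.0187
top {'K': array([[394.9425,   0.    , 278.2667],
       [  0.    , 394.9425, 204.0638],
       [  0.    ,   0.    ,   1.    ]]), 'xyz': array([ 0.4069, -0.1364,  1.0182]), 'attitude': array([ 0.0533, -0.6988,  0.7101, -0.0678])}
top cap_center 0.7 [166.9, 219.7, 25.5, 20.2] [np.float64(177.8), np.float64(229.3)] bgr [65. 68. 71.]
top cap_center 0.7 [197.2, 165.5, 19.7, 19.4] [np.float64(207.4), np.float64(174.6)] bgr [158. 104.  88.]
top cap_center 0.45 [75.7, 191.0, 143.4, 78.0] [np.float64(144.9), np.float64(227.8)] bgr [117. 120. 118.]
top dish 0.78 [297.4, 270.5, 52.7, 53.1] [np.float64(32
[... 616 characters left out ...]
56.8, 35.2] [np.float64(302.8), np.float64(245.3)] bgr [170. 136. 105.]
side dish 0.64 [364.0, 212.7, 54.7, 37.6] [np.float64(391.7), np.float64(231.2)] bgr [168. 134. 104.]
side pump 0.55 [223.7, 259.2, 131.4, 160.8] [np.float64(293.8), np.float64(348.8)] bgr [91. 92. 88.]
wrist {'K': array([[325.1923,   0.    , 283.0608],
       [  0.    , 325.1923, 213.4637],
       [  0.    ,   0.    ,   1.    ]]), 'xyz': array([0.1498, 0.5611, 0.3745]), 'attitude': array([0.126 , 0.8218, 0.5491, 0.0852])}
wrist dish 0.57 [0.0, 360.9, 14.4, 28.2] [np.float64(6.1), np.float64(375.4)] bgr [215. 180. 131.]
wrist pump 0.85 [102.3, 391.8, 50.4, 28.2] [np.float64(128.3), np.float64(406.1)] bgr [106. 105. 104.]
```

View pics/top0.png

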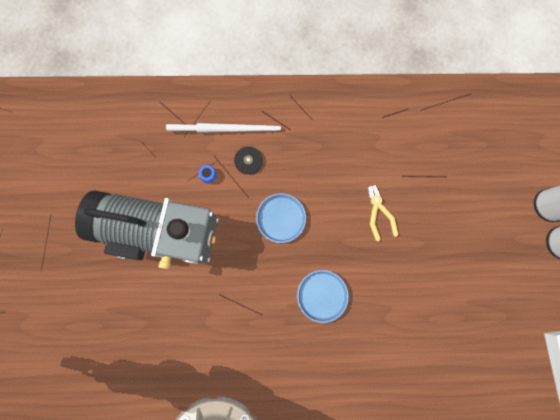

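View pics/side0.png

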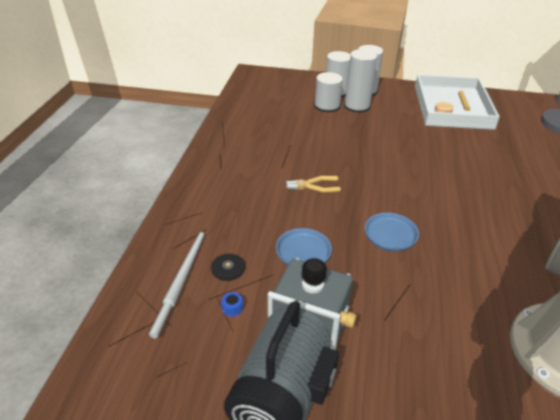

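The picture shows two caps. The black one sits on the pump at top (178,229) and side (314,271). The blue one on the bench at top (207,174) is the look-alike. There are also two dishes, at top (281,218) and (322,296). World y grows to the left in the top picture, so the dish at (281,218) is farthest left. I'll compute positions and confirm in a crop.

```bash
python3 - <<'E'
from h import *
np.set_printoptions(precision=4,suppress=True)
print("cap tri",tri([ray("top",(177.8,229.3)),ray("side",(313.9,271.2))]))
im=cv2.imread("pics/top0.png");sd=cv2.imread("pics/side0.png")
# black top of cap: dark round blob
for n,i,(x0,y0,x1,y1) in [("top",im,(160,212,195,246)),("side",sd,(298,255,330,290))]:
    m=np.zeros(i.shape[:2],np.uint8);m[y0:y1,x0:x1]=(i[y0:y1,x0:x1].max(2)<50)
    k,l,st,c=cv2.connectedComponentsWithStats(m);j=1+st[1:,4].argmax();print(n,st[j],c[j])
    if n=="top":print("at .193",atz("top",c[j],.193))
hs=cv2.cvtColor(im,cv2.COLOR_BGR2HSV)
b=cv2.inRange(hs,(95,70,60),(125,255,255))
k,l,st,c=cv2.connectedComponentsWithStats(b)
for j in range(1,k):
    if st[j,4]>80: print("blue",st[j],c[j],atz("top",st[j,:2]+st[j,2:4]/2-.5,.015))
for nm,uv in [("wheel",(248,160)),("cutter",(380,212)),("mandA",(168,128)),("mandB",(281,128))]: print(nm,atz("top",uv,.01))
print("side dish",atz("side",(303,248),.01),atz("side",(391.5,231),.01))
print("pump motor end",atz("top",(95,217),.1), "dish proj",proj("side",atz("top",(281,218),.015)))
cv2.imwrite("pics/c.png",cv2.resize(im[150:330,140:360],None,fx=3.2,fy=3.2,interpolation=cv2.INTER_CUBIC))
E
```

```text
cap tri [0.5006 0.0592 0.1794]
top [177 221  11  17  47] [184.1064 230.4255]
at .193 [0.4967 0.0429 0.193 ]
side [303 260  23  24 402] [313.9154 272.4577]
blue [198 165  18  18 189] [207.2275 173.7672] [0.6639 0.0269 0.015 ]
blue [ 257  194   49   49 1861] [280.8297 217.7899] [ 0.5441 -0.1649  0.015 ]
blue [ 298  271   50   51 2038] [322.5697 296.0162] [ 0.3472 -0.2643  0.015 ]
wheel [ 0.7004 -0.0809  0.01  ]
cutter [ 0.5566 -0.4223  0.01  ]
mandA [0.7913 0.1316 0.01  ]
mandB [ 0.7881 -0.1697  0.01  ]
side dish [ 0.5449 -0.1674  0.01  ] [ 0.3451 -0.2675  0.01  ]
pump motor end [0.5414 0.2701 0.1   ] dish proj [303.2902 247.2078]
```

View pics/c.png

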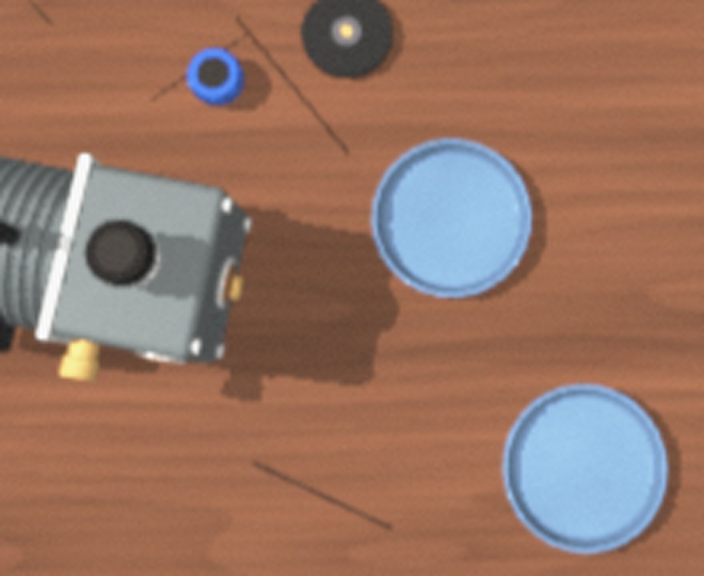

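{"fn": "send_rows", "kwargs": {
  "series": [0,0,-5,0,0,0,1,0,0,-9,0,0,0,1,-44,-33,-9,0,0,0,1,-44,-33,-9,0,0,0,1,-44,-33,-9,0,0,0,1,-44,-33,-9,0,0,0,1,-44,-33,-9,0,0,0,1,-44,-33,-9,0,0,0,1,-44,-33,-9,0,0,0,1,-44,-33,-9,0,0,0,1],
  "newtons": 20
}}

```text
clock: 1.43
tcp_pos: [0.3905, 0.2426, 0.2932]
orientation: [0.0, 0.195, 0.981, 0.0]
wrist_force: [0.4, 0.3, -0.1]
finger_gap: 0.0856
```

{"fn": "send_rows", "kwargs": {
  "series": [0,0,0,0,0,0,1]
}}

```text
clock: 1.52
tcp_pos: [0.3934, 0.2389, 0.2929]
orientation: [0.001, 0.199, 0.98, -0.001]
wrist_force: [0.1, 0.4, -0.3]
finger_gap: 0.0853
```

```bash
python3 -c "
from h import *
s=get_state();print(s['tcp_pos'],s['joint_pos'],s['orientation'])"
```

```text
[0.39340985 0.23893765 0.29294526] [ 0.37295479  0.07660672 -0.03568123  1.45723665 -0.00255871  0.77452188] [ 1.22844753e-03  1.99437792e-01  9.79909448e-01 -7.29374453e-04]
```

{"fn": "send_rows", "kwargs": {
  "series": [-16.8,-12.4,0,0,0,65,1,-16.8,-12.4,0,0,0,65,1,-16.8,-12.4,0,0,0,65,1,-16.8,-12.4,0,0,0,65,1,-16.8,-12.4,0,0,0,65,1,-16.8,-12.4,0,0,0,65,1,-16.8,-12.4,0,0,0,65,1,-16.8,-12.4,0,0,0,65,1,-16.8,-12.4,0,0,0,65,1,-16.8,-12.4,0,0,0,65,1]
}}

```text
clock: 2.35
tcp_pos: [0.4977, 0.0658, 0.2927]
orientation: [-0.0, 0.693, 0.721, 0.0]
wrist_force: [-0.8, -0.3, 0.1]
finger_gap: 0.0855
```

{"fn": "send_rows", "kwargs": {
  "series": [0,0,0,0,0,65,1,0,0,0,0,0,65,1,0,0,0,0,0,65,1,0,0,0,0,0,65,1,0,0,0,0,0,65,1,0,0,0,0,0,65,1,0,0,0,0,0,65,1,0,0,0,0,0,65,1,0,0,0,0,0,65,1,0,0,0,0,0,65,1]
}}

```text
clock: 3.18
tcp_pos: [0.4976, 0.066, 0.2929]
orientation: [-0.0, 0.971, 0.238, 0.0]
wrist_force: [0.1, 0.4, 0.2]
finger_gap: 0.0856
```

```bash
cat > look.py <<'E'
from h import *
import sys
np.set_printoptions(precision=4,suppress=True)
s=get_state();ci=camera_info("wrist");print(s['tcp_pos'],s['joint_pos'],s['orientation'],s['wrist_force'],s['finger_gap'])
print("toolx",rot(s['orientation'])[:,0],"tooly",rot(s['orientation'])[:,1]);print(ci['xyz'],ci['attitude'])
im=read_camera("wrist");cv2.imwrite(f"pics/w{sys.argv[1]}.png",im)
for l in ["cap_center","dish"]:
    for r in silhouettes("wrist",l):
        if r["p"]<.3: continue
        m=r["pixels"];ys,xs=np.nonzero(m);c=(xs.mean(),ys.mean())
        o,d=ray("wrist",c,ci);print(l,round(r["p"],2),r["box"],np.round(c,1),"at .18",atz("wrist",c,.18,ci),"at.012",atz("wrist",c,.012,ci),"ray",o,d,im[m].mean(0).round())
E
python3 look.py 1
```

```text
[0.4976 0.066  0.2929] [-0.0282  0.1596  0.0594  1.4703  0.0002  2.6334] [-0.      0.9713  0.2377  0.0001] [0.1022 0.3853 0.1663] 0.08557855220051985
toolx [0.887  0.4618 0.0003] tooly [ 0.4618 -0.887  -0.    ]
[0.5661 0.102  0.4621] [ 0.1288  0.8452 -0.5127 -0.0785]
cap_center 0.93 [267.7, 176.9, 46.4, 49.6] [292.4 201.2] at .18 [0.502  0.0593 0.18  ] at.012 [0.4637 0.034  0.012 ] ray [0.5661 0.102  0.4621] [-0.2195 -0.1458 -0.9647] [48. 51. 55.]
cap_center 0.82 [349.7, 63.0, 32.2, 34.7] [365.9  80.2] at .18 [0.6283 0.0536 0.18  ] at.012 [0.6653 0.0248 0.012 ] ray [0.5661 0.102  0.4621] [ 0.2121 -0.1651 -0.9632] [188. 126.  73.]
dish 0.98 [392.7, 173.8, 73.8, 80.9] [428.9 213.2] at .18 [ 0.5538 -0.0644  0.18  ] at.012 [ 0.5465 -0.1635  0.012 ] ray [0.5661 0.102  0.4621] [-0.0376 -0.5077 -0.8607] [248. 224. 169.]
dish 0.59 [375.1, 304.1, 61.6, 47.1] [390.2 331.8] at .18 [ 0.4196 -0.1105  0.18  ] at.012 [ 0.3324 -0.237   0.012 ] ray [0.5661 0.102  0.4621] [-0.3832 -0.5557 -0.7378] [223. 188. 139.]
```

```bash
python3 - <<'E'
from h import *
np.set_printoptions(precision=4,suppress=True)
w=(np.array([.5661,.102,.4621]),np.array([-.2195,-.1458,-.9647]))
t=ray("top",(177.8,229.2));s=ray("side",(313.9,271.3))
print(tri([w,t,s]),tri([w,t]),tri([w,s]))
for z in(.180,.186,.190):print(z,[o[:2]+d[:2]*(z-o[2])/d[2] for o,d in (w,t,s)])
im=cv2.imread("pics/w1.png");cv2.imwrite("pics/w1c.png",cv2.resize(im[140:270,220:360],None,fx=5,fy=5,interpolation=cv2.INTER_CUBIC))
E
```

```text
[0.501  0.0592 0.1788] [0.5013 0.0593 0.1781] [0.501  0.0589 0.1784]
0.18 [array([0.5019, 0.0594]), array([0.5009, 0.0591]), array([0.5004, 0.06  ])]
0.186 [array([0.5033, 0.0603]), array([0.5002, 0.0577]), array([0.5   , 0.0657])]
0.19 [array([0.5042, 0.0609]), array([0.4998, 0.0568]), array([0.4998, 0.0694])]
```

View pics/w1c.png

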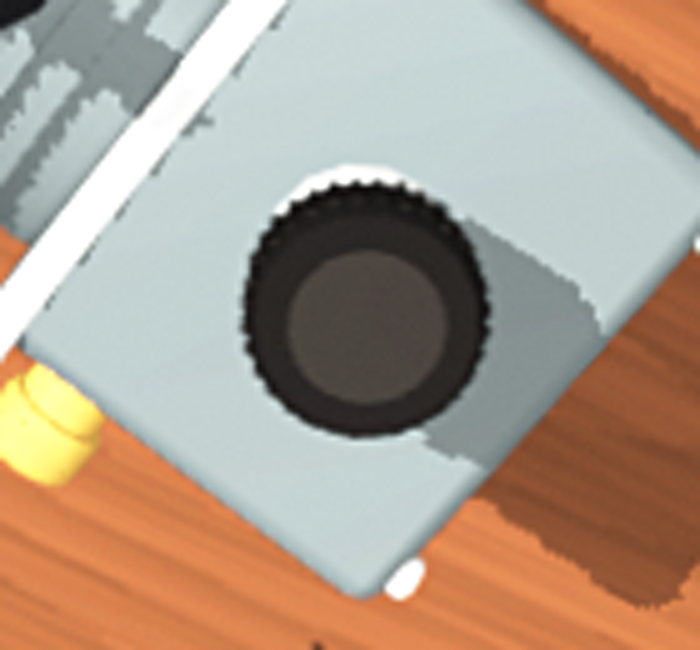

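The crop shows the black fluted cap on the neck at wrist pixel (293,202). All the rays agree on (0.501, 0.059, 0.179), which matches the expected 0.184 − 0.005 height. Now I'll go down and partly close, so the centring can be checked by force.

{"fn": "send_rows", "kwargs": {
  "series": [0,0.8,4,0,0,7,1,0,0.8,8,0,0,14,1,0,0.8,10,0,0,14,1,0,0.8,12,0,0,14,0.7,0,0.8,13.4,0,0,14,0.6,0,0.8,13.4,0,0,14,0.56,0,0.8,13.4,0,0,14,0.56,0,0.8,13.4,0,0,14,0.56,0,0.8,13.4,0,0,14,0.56],
  "newtons": 20
}}

```text
clock: 4.08
tcp_pos: [0.5024, 0.0585, 0.1602]
orientation: [0.0, 0.993, 0.118, 0.001]
wrist_force: [0.4, -1.1, -0.2]
finger_gap: 0.0479
```

```bash
python3 look.py 2
```

```text
[0.5024 0.0585 0.1602] [-0.043   0.1966 -0.2201  1.1515  0.0001  2.8621] [0.0002 0.993  0.118  0.0013] [ 0.4168 -1.0594 -0.2132] 0.047906676128637186
toolx [0.9721 0.2344 0.0025] tooly [ 0.2343 -0.9722  0.0006]
[0.5771 0.077  0.3296] [ 0.1176  0.7768 -0.6116 -0.0929]
cap_center 0.94 [234.2, 225.9, 93.8, 93.0] [282.6 271.3] at .18 [0.5016 0.0591 0.18  ] at.012 [0.4168 0.039  0.012 ] ray [0.5771 0.077  0.3296] [-0.4481 -0.1061 -0.8877] [46. 49. 53.]
cap_center 0.74 [0.0, 41.3, 396.7, 294.7] [178.8 170. ] at .18 [0.5415 0.1201 0.18  ] at.012 [0.5015 0.1685 0.012 ] ray [0.5771 0.077  0.3296] [-0.2231  0.2699 -0.9367] [155. 155. 146.]
cap_center 0.65 [333.7, 16.9, 48.6, 52.4] [356.7  44.3] at .18 [0.6187 0.0524 0.18  ] at.012 [0.6655 0.0249 0.012 ] ray [0.5771 0.077  0.3296] [ 0.2648 -0.1562 -0.9516] [188. 132.  79.]
dish 0.84 [454.4, 313.1, 57.5, 46.7] [486.9 331.1] at .18 [ 0.483  -0.0885  0.18  ] at.012 [ 0.3774 -0.2743  0.012 ] ray [0.5771 0.077  0.3296] [-0.3886 -0.6835 -0.6179] [242. 217. 163.]
dish 0.67 [433.1, 150.2, 93.9, 108.6] [478.4 203.1] at .18 [ 0.5626 -0.0356  0.18  ] at.012 [ 0.5463 -0.162   0.012 ] ray [0.5771 0.077  0.3296] [-0.0773 -0.5995 -0.7966] [246. 225. 172.]
```

{"fn": "send_rows", "kwargs": {
  "series": [-0.1,-0.08,0,0,0,0,0.54,-0.1,-0.08,0,0,0,0,0.52,-0.1,-0.08,0,0,0,0,0.51,-0.1,-0.08,0,0,0,0,0.51]
}}

```text
clock: 4.57
tcp_pos: [0.5005, 0.0586, 0.1591]
orientation: [0.0, 0.993, 0.117, 0.0]
wrist_force: [-0.9, -1.7, 1.6]
finger_gap: 0.0434
```

{"fn": "send_rows", "kwargs": {
  "series": [0,0,0,0,0,0,0.5,0,0,0,0,0,0,0.49,0,0,0,0,0,0,0.48]
}}

```text
clock: 4.82
tcp_pos: [0.5006, 0.0586, 0.1591]
orientation: [0.0, 0.993, 0.117, 0.0]
wrist_force: [0.3, -3.1, 3.2]
finger_gap: 0.042
```

{"fn": "send_rows", "kwargs": {
  "series": [0,0.03,0,0,0,0,0.4,0,0.03,0,0,0,0,0.2,0,0.03,0,0,0,0,0,0,0.03,0,0,0,0,0],
  "newtons": 20
}}

```text
clock: 5.15
tcp_pos: [0.5005, 0.0586, 0.1589]
orientation: [0.0, 0.993, 0.117, 0.0]
wrist_force: [0.5, -3.4, 3.6]
finger_gap: 0.0421
```

{"fn": "send_rows", "kwargs": {
  "series": [0,0,-0.01,0,0,-6,0,0,0,-0.02,0,0,-12,0,0,0,-0.03,0,0,-18,0,0,0,-0.04,0,0,-24,0,0,0,-0.05,0,0,-30,0,0,0,-0.05,0,0,-30,0]
}}

```text
clock: 5.65
tcp_pos: [0.5003, 0.0586, 0.1593]
orientation: [0.0, 0.928, 0.372, 0.0]
wrist_force: [1.4, -3.0, 1.7]
finger_gap: 0.042
```

```bash
python3 look.py 3|head -1; python3 -c "
from h import *
print(get_state()['ft_torque'])"
```

```text
[0.5003 0.0586 0.1593] [-0.0428  0.1953 -0.2241  1.1512 -0.0001  2.3372] [0.0001 0.9284 0.3717 0.0001] [ 1.4234 -2.9696  1.6599] 0.041974293708489624
[-0.69601251 -0.28742912 -0.00940268]
```

{"fn": "send_rows", "kwargs": {
  "series": [0,0,-0.012,0,0,-7,0,0,0,-0.024,0,0,-14,0,0,0,-0.036,0,0,-21,0,0,0,-0.05,0,0,-28,0,0,0,-0.06,0,0,-35,0,0,0,-0.07,0,0,-42,0,0,0,-0.085,0,0,-49,0,0,0,-0.1,0,0,-56,0,0,0,-0.1,0,0,-60,0,0,0,-0.1,0,0,-60,0]
}}

```text
clock: 6.63
tcp_pos: [0.5011, 0.0588, 0.1603]
orientation: [0.0, 0.619, 0.785, 0.001]
wrist_force: [3.4, -2.6, 0.8]
finger_gap: 0.0416
```

```bash
python3 -c "
from h import *
s=get_state();print(s['ft_torque'],s['wrist_force'],s['joint_pos'][5],s['tcp_pos'])"
```

```text
[-0.55431757 -0.82034492 -0.01743212] [ 3.35769045 -2.56148287  0.75160798] 1.2927588758278488 [0.50110589 0.05875617 0.16025366]
```

{"fn": "send_rows", "kwargs": {
  "series": [0,0,-0.012,0,0,-7,0,0,0,-0.024,0,0,-14,0,0,0,-0.036,0,0,-21,0,0,0,-0.05,0,0,-28,0,0,0,-0.06,0,0,-35,0,0,0,-0.07,0,0,-42,0,0,0,-0.085,0,0,-49,0,0,0,-0.1,0,0,-56,0,0,0,-0.1,0,0,-60,0,0,0,-0.1,0,0,-60,0]
}}

```text
clock: 7.47
tcp_pos: [0.501, 0.0591, 0.1612]
orientation: [0.001, 0.144, 0.99, 0.001]
wrist_force: [4.5, -1.3, 0.0]
finger_gap: 0.0421
```

```bash
python3 -c "
from h import *
s=get_state();print(s['ft_torque'],s['wrist_force'],s['joint_pos'][5],s['tcp_pos'])"
```

```text
[-0.19530906 -0.95589255  0.0202316 ] [ 4.50560233 -1.29210949  0.00568913] 0.24708757683875338 [0.50098679 0.05910853 0.16120121]
```

{"fn": "send_rows", "kwargs": {
  "series": [-0.02,0,-0.012,0,0,-7,0,-0.03,0,-0.024,0,0,-14,0,-0.03,0,-0.036,0,0,-21,0,-0.03,0,-0.05,0,0,-28,0,-0.03,0,-0.06,0,0,-35,0,-0.03,0,-0.07,0,0,-42,0,-0.03,0,-0.085,0,0,-49,0,-0.03,0,-0.1,0,0,-56,0,-0.03,0,-0.1,0,0,-60,0,-0.03,0,-0.1,0,0,-60,0]
}}

```text
clock: 8.3
tcp_pos: [0.501, 0.0592, 0.1622]
orientation: [0.001, -0.369, 0.929, 0.0]
wrist_force: [4.3, -0.2, -0.5]
finger_gap: 0.0419
```

```bash
python3 look.py 4; python3 -c "
from h import *
s=get_state();print(s['ft_torque'],s['wrist_force'],s['joint_pos'][5],s['tcp_pos'])
im=read_camera('side');cv2.imwrite('pics/s4.png',cv2.resize(im[220:320,250:400],None,fx=5,fy=5,interpolation=cv2.INTER_CUBIC))"
```

```text
[0.501  0.0592 0.1622] [-0.0425  0.1946 -0.2177  1.1577  0.0013 -0.7993] [ 0.0006 -0.3694  0.9293  0.0004] [ 4.274  -0.2068 -0.511 ] 0.04192024208232161
toolx [-0.7271 -0.6866 -0.0015] tooly [-0.6866  0.7271  0.0004]
[0.4457 0.0068 0.3313] [0.0605 0.3911 0.9075 0.141 ]
cap_center 0.92 [236.3, 224.6, 92.3, 90.5] [282.9 269.9] at .18 [0.5031 0.0611 0.18  ] at.012 [0.567  0.1214 0.012 ] ray [0.4457 0.0068 0.3313] [ 0.3367  0.318  -0.8863] [49. 52. 57.]
cap_center 0.79 [141.2, 248.7, 42.2, 46.7] [164.5 272.2] at .18 [0.55   0.0158 0.18  ] at.012 [0.666  0.0257 0.012 ] ray [0.4457 0.0068 0.3313] [ 0.5673  0.0486 -0.8221] [195. 126.  72.]
dish 0.87 [54.3, 23.4, 101.8, 116.8] [103.4  83.1] at .18 [ 0.4927 -0.0733  0.18  ] at.012 [ 0.5448 -0.1624  0.012 ] ray [0.4457 0.0068 0.3313] [ 0.2647 -0.4517 -0.852 ] [242. 216. 162.]
[ 0.13243258 -1.06371539  0.00309482] [ 5.20053069  0.40189328 -1.9940487 ] -0.7978701785903473 [0.50101185 0.05913844 0.16218447]
```

View pics/w4.png

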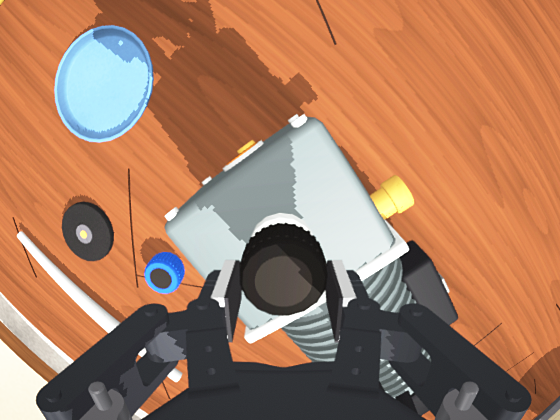

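The wrist picture shows the pads flat on the black cap at pixel (283,270), and it still turns with the tool. The axial force is small, so I'll go on turning.

{"fn": "send_rows", "kwargs": {
  "series": [-0.02,0,-0.01,0,0,-7,0,-0.02,0,-0.02,0,0,-14,0,-0.02,0,-0.03,0,0,-21,0,-0.02,0,-0.04,0,0,-28,0,-0.02,0,-0.05,0,0,-35,0,-0.02,0,-0.06,0,0,-42,0,-0.02,0,-0.07,0,0,-49,0,-0.02,0,-0.08,0,0,-56,0,-0.02,0,-0.09,0,0,-60,0,-0.02,0,-0.09,0,0,-60,0]
}}

```text
clock: 9.33
tcp_pos: [0.5005, 0.0592, 0.1634]
orientation: [-0.0, 0.785, -0.619, -0.0]
wrist_force: [3.0, 1.4, 2.6]
finger_gap: 0.042
```

```bash
cat > st.py <<'E'
from h import *
np.set_printoptions(precision=4,suppress=True)
s=get_state();M=rot(s['orientation']);print(s['ft_torque'],s['wrist_force'],"j6",s['joint_pos'][5],s['tcp_pos'],"x",M[:,0],"y",M[:,1])
E
python3 st.py
```

```text
[ 0.1851 -0.6016 -0.0016] [2.9584 1.4078 2.6101] j6 -1.8479022429173344 [0.5005 0.0592 0.1634] x [ 0.2326 -0.9726 -0.0009] y [-0.9726 -0.2326 -0.0002]
```

{"fn": "send_rows", "kwargs": {
  "series": [0,0,-0.02,0,0,-7,0,0,0,-0.04,0,0,-14,0,0,0,-0.05,0,0,-21,0,0,0,-0.06,0,0,-28,0,0,0,-0.07,0,0,-35,0,0,0,-0.09,0,0,-42,0,0,0,-0.1,0,0,-49,0,0,0,-0.11,0,0,-56,0,0,0,-0.12,0,0,-60,0,0,0,-0.12,0,0,-60,0]
}}

```text
clock: 10.17
tcp_pos: [0.4998, 0.059, 0.1647]
orientation: [-0.0, 0.989, -0.145, -0.001]
wrist_force: [1.0, -0.4, 5.2]
finger_gap: 0.0418
```

```bash
python3 st.py;python3 look.py 5|grep cap
```

```text
[0.0855 0.0198 0.0313] [ 1.0464 -0.4057  5.2416] j6 -2.8938620168102696 [0.4998 0.059  0.1647] x [ 0.9582 -0.286  -0.0013] y [-0.286  -0.9582  0.    ]
cap_center 0.82 [245.7, 0.0, 45.3, 50.2] [268.5  24.4] at .18 [0.6178 0.0318 0.18  ] at.012 [0.6657 0.0255 0.012 ] ray [0.574  0.0375 0.3338] [ 0.2738 -0.036  -0.9611] [192. 143.  90.]
cap_center 0.69 [238.5, 221.0, 87.5, 93.8] [283.2 268.9] at .18 [0.4981 0.0603 0.18  ] at.012 [0.4153 0.0853 0.012 ] ray [0.574  0.0375 0.3338] [-0.4386  0.1318 -0.889 ] [38. 41. 45.]
```

{"fn": "send_rows", "kwargs": {
  "series": [0.1,0,-0.06,0,0,0,0,0.1,0,-0.1,0,0,0,0,0.1,0,-0.1,0,0,0,0]
}}

```text
clock: 10.57
tcp_pos: [0.5006, 0.0586, 0.1648]
orientation: [0.0, 0.989, -0.145, -0.001]
wrist_force: [-0.9, 0.2, 1.2]
finger_gap: 0.0419
```

{"fn": "send_rows", "kwargs": {
  "series": [0,0,0,0,0,0,0.5,0,0,0,0,0,0,0.54,0,0,0,0,0,0,0.6,0,0,0,0,0,0,0.65,0,0,0,0,0,0,0.65]
}}

```text
clock: 10.98
tcp_pos: [0.5016, 0.0585, 0.1653]
orientation: [-0.0, 0.99, -0.144, -0.0]
wrist_force: [-0.1, -0.2, 0.1]
finger_gap: 0.0556
```

{"fn": "send_rows", "kwargs": {
  "series": [0,0,0,0,0,70,0.65,0,0,0,0,0,70,0.65,0,0,0,0,0,70,0.65,0,0,0,0,0,70,0.65,0,0,0,0,0,70,0.65,0,0,0,0,0,70,0.65,0,0,0,0,0,70,0.65,0,0,0,0,0,70,0.65,0,0,0,0,0,70,0.65,0,0,0,0,0,70,0.65]
}}

```text
clock: 11.82
tcp_pos: [0.5017, 0.0585, 0.1654]
orientation: [-0.0, 0.726, -0.687, 0.0]
wrist_force: [-0.3, -0.1, -0.3]
finger_gap: 0.0556
```

{"fn": "send_rows", "kwargs": {
  "series": [0,0,0,0,0,70,0.65,0,0,0,0,0,70,0.65,0,0,0,0,0,70,0.65,0,0,0,0,0,70,0.65,0,0,0,0,0,70,0.65,0,0,0,0,0,70,0.65,0,0,0,0,0,70,0.65,0,0,0,0,0,70,0.65,0,0,0,0,0,70,0.65,0,0,0,0,0,70,0.65]
}}

```text
clock: 12.65
tcp_pos: [0.5017, 0.0585, 0.1654]
orientation: [0.0, -0.201, 0.98, 0.0]
wrist_force: [0.8, -0.1, -0.5]
finger_gap: 0.0555
```

{"fn": "send_rows", "kwargs": {
  "series": [0,0,0,0,0,70,0.65,0,0,0,0,0,70,0.65,0,0,0,0,0,70,0.65,0,0,0,0,0,70,0.65,0,0,0,0,0,70,0.65,0,0,0,0,0,70,0.65,0,0,0,0,0,70,0.65,0,0,0,0,0,70,0.65,0,0,0,0,0,70,0.65,0,0,0,0,0,70,0.65]
}}

```text
clock: 13.48
tcp_pos: [0.5017, 0.0585, 0.1654]
orientation: [0.0, 0.398, 0.918, 0.0]
wrist_force: [0.0, 0.5, 0.6]
finger_gap: 0.0552
```

{"fn": "send_rows", "kwargs": {
  "series": [0,0,0,0,0,70,0.65,0,0,0,0,0,70,0.65,0,0,0,0,0,70,0.65,0,0,0,0,0,70,0.65,0,0,0,0,0,70,0.65,0,0,0,0,0,70,0.65,0,0,0,0,0,70,0.65,0,0,0,0,0,70,0.65,0,0,0,0,0,70,0.65,0,0,0,0,0,70,0.65]
}}

```text
clock: 14.32
tcp_pos: [0.5017, 0.0585, 0.1654]
orientation: [0.0, 0.852, 0.524, 0.0]
wrist_force: [0.2, 0.0, -0.3]
finger_gap: 0.0555
```

```bash
python3 st.py;python3 look.py 6|grep cap
```

```text
[-0.0292  0.0068 -0.0083] [ 0.1629  0.0098 -0.2804] j6 1.9965519922886226 [0.5017 0.0585 0.1654] x [0.4518 0.8921 0.0001] y [ 0.8921 -0.4518  0.0001]
cap_center 0.89 [238.3, 222.4, 90.0, 95.1] [284.2 270.5] at .18 [0.5013 0.0557 0.18  ] at.012 [ 0.4626 -0.0224  0.012 ] ray [0.5369 0.1274 0.3346] [-0.2044 -0.4123 -0.8878] [44. 47. 52.]
cap_center 0.56 [409.6, 132.4, 48.6, 41.8] [433.8 153.4] at .18 [0.5985 0.0782 0.18  ] at.012 [0.6654 0.0246 0.012 ] ray [0.5369 0.1274 0.3346] [ 0.355  -0.2838 -0.8907] [186. 117.  63.]
```

{"fn": "send_rows", "kwargs": {
  "series": [0,0,0,0,0,0,0.56,0,0,0,0,0,0,0.52,0,0,0,0,0,0,0.51,0,0,0,0,0,0,0.5,0,0,0,0,0,0,0.49,0,0,0,0,0,0,0.48],
  "newtons": 20
}}

```text
clock: 14.97
tcp_pos: [0.5019, 0.0584, 0.1657]
orientation: [0.0, 0.85, 0.526, 0.0]
wrist_force: [0.1, -1.0, 2.7]
finger_gap: 0.042
```

{"fn": "send_rows", "kwargs": {
  "series": [0,0,0,0,0,0,0.4,0,0,0,0,0,0,0.2,0,0,0,0,0,0,0,0,0,0,0,0,0,0]
}}

```text
clock: 15.3
tcp_pos: [0.5019, 0.0584, 0.1656]
orientation: [0.0, 0.85, 0.526, 0.0]
wrist_force: [1.2, -1.4, 3.2]
finger_gap: 0.0416
```

{"fn": "send_rows", "kwargs": {
  "series": [0,0,-0.03,0,0,-7,0,0,0,-0.05,0,0,-14,0,0,0,-0.06,0,0,-21,0,0,0,-0.07,0,0,-28,0,0,0,-0.08,0,0,-35,0,0,0,-0.1,0,0,-42,0,0,0,-0.11,0,0,-49,0,0,0,-0.12,0,0,-56,0,0,0,-0.13,0,0,-60,0,0,0,-0.13,0,0,-60,0]
}}

```text
clock: 16.13
tcp_pos: [0.502, 0.0586, 0.167]
orientation: [0.0, 0.473, 0.881, 0.0]
wrist_force: [1.5, -0.8, 5.4]
finger_gap: 0.0416
```

```bash
python3 st.py
```

```text
[ 0.0733 -0.0565 -0.0103] [ 1.5366 -0.8063  5.3699] j6 0.9414275222193216 [0.502  0.0586 0.167 ] x [-0.5533  0.833  -0.0002] y [0.833  0.5533 0.001 ]
```

Force is up, so I'll rise a little faster.

{"fn": "send_rows", "kwargs": {
  "series": [0,0,-0.05,0,0,-7,0,0,0,-0.09,0,0,-14,0,0,0,-0.11,0,0,-21,0,0,0,-0.13,0,0,-28,0,0,0,-0.14,0,0,-35,0,0,0,-0.15,0,0,-42,0,0,0,-0.16,0,0,-49,0,0,0,-0.17,0,0,-56,0,0,0,-0.18,0,0,-60,0,0,0,-0.18,0,0,-60,0]
}}

```text
clock: 16.97
tcp_pos: [0.5016, 0.0588, 0.1684]
orientation: [-0.0, -0.03, 1.0, 0.0]
wrist_force: [0.1, 1.2, 2.6]
finger_gap: 0.0417
```

```bash
python3 st.py
```

```text
[ 0.2021 -0.0419 -0.0297] [0.0827 1.2028 2.5593] j6 -0.10364276602356823 [0.5016 0.0588 0.1684] x [-0.9982 -0.0608  0.0001] y [-0.0608  0.9982  0.0008]
```

{"fn": "send_rows", "kwargs": {
  "series": [0,0,-0.03,0,0,-7,0,0,0,-0.05,0,0,-14,0,0,0,-0.06,0,0,-21,0,0,0,-0.07,0,0,-28,0,0,0,-0.09,0,0,-35,0,0,0,-0.1,0,0,-42,0,0,0,-0.11,0,0,-49,0,0,0,-0.12,0,0,-56,0,0,0,-0.13,0,0,-60,0,0,0,-0.13,0,0,-60,0]
}}

```text
clock: 17.8
tcp_pos: [0.5014, 0.0586, 0.1697]
orientation: [-0.0, -0.525, 0.851, 0.0]
wrist_force: [-0.5, 0.1, 3.6]
finger_gap: 0.0418
```

```bash
python3 st.py; python3 look.py 7|grep cap
```

```text
[0.0014 0.0636 0.0407] [-0.5337  0.0568  3.6253] j6 -1.1494179814570042 [0.5014 0.0586 0.1697] x [-0.4479 -0.8941  0.    ] y [-0.8941  0.4479  0.0005]
cap_center 0.9 [236.7, 223.9, 90.9, 91.2] [283.3 270.3] at .18 [0.5046 0.0648 0.18  ] at.012 [0.5438 0.1433 0.012 ] ray [ 0.4676 -0.0095  0.3389] [ 0.2064  0.4143 -0.8864] [61. 66. 72.]
cap_center 0.7 [6.6, 138.2, 110.9, 192.1] [ 59.6 239.8] at .18 [ 0.6245 -0.0123  0.18  ] at.012 [ 0.7903 -0.0152  0.012 ] ray [ 0.4676 -0.0095  0.3389] [ 0.7024 -0.0124 -0.7117] [237. 238. 239.]
cap_center 0.64 [120.4, 203.9, 41.6, 46.0] [142.  227.2] at .18 [0.5638 0.0075 0.18  ] at.012 [0.6654 0.0255 0.012 ] ray [ 0.4676 -0.0095  0.3389] [ 0.5155  0.0913 -0.852 ] [191. 125.  72.]
```

{"fn": "send_rows", "kwargs": {
  "series": [0,0,-0.04,0,0,-7,0,0,0,-0.06,0,0,-14,0,0,0,-0.07,0,0,-21,0,0,0,-0.08,0,0,-28,0,0,0,-0.1,0,0,-35,0,0,0,-0.11,0,0,-42,0,0,0,-0.12,0,0,-49,0,0,0,-0.13,0,0,-56,0,0,0,-0.14,0,0,-60,0,0,0,-0.14,0,0,-60,0]
}}

```text
clock: 18.78
tcp_pos: [0.5016, 0.0584, 0.171]
orientation: [0.0, 0.881, -0.474, -0.0]
wrist_force: [0.9, -0.0, 1.6]
finger_gap: 0.042
```

```bash
python3 st.py
```

```text
[ 0.0016  0.0045 -0.0089] [ 0.923  -0.0149  1.6441] j6 -2.1976034049847657 [0.5016 0.0584 0.171 ] x [ 0.5511 -0.8344 -0.0001] y [-0.8344 -0.5511  0.0002]
```

{"fn": "send_rows", "kwargs": {
  "series": [0,0,-0.03,0,0,-7,0,0,0,-0.06,0,0,-14,0,0,0,-0.09,0,0,-21,0,0,0,-0.12,0,0,-28,0,0,0,-0.15,0,0,-35,0,0,0,-0.15,0,0,-35,0]
}}

```text
clock: 19.28
tcp_pos: [0.5011, 0.0585, 0.1721]
orientation: [0.0, 0.982, -0.187, -0.001]
wrist_force: [0.6, -0.7, -0.3]
finger_gap: 0.042
```

{"fn": "send_rows", "kwargs": {
  "series": [0,0,-0.05,0,0,0,0,0,0,-0.1,0,0,0,0,0,0,-0.1,0,0,0,0]
}}

```text
clock: 19.53
tcp_pos: [0.5015, 0.0585, 0.1736]
orientation: [-0.0, 0.982, -0.188, -0.0]
wrist_force: [-0.8, -0.4, 0.3]
finger_gap: 0.0419
```

{"fn": "send_rows", "kwargs": {
  "series": [0,0,-0.05,0,0,0,0,0,0,-0.1,0,0,0,0,0,0,-0.1,0,0,0,0]
}}

```text
clock: 19.78
tcp_pos: [0.5017, 0.0585, 0.1748]
orientation: [-0.0, 0.982, -0.187, 0.0]
wrist_force: [-0.8, 0.2, -0.9]
finger_gap: 0.0417
```

The wrist now carries only about the cap's weight while rising, so it is free. I'll lift it straight up.

{"fn": "send_rows", "kwargs": {
  "series": [0,0,-0.2,0,0,0,0,0,0,-0.5,0,0,0,0,0,0,-1,0,0,0,0,0,0,-1.5,0,0,0,0,0,0,-2.2,0,0,0,0,0,0,-3,0,0,0,0,0,0,-4,0,0,0,0,0,0,-5,0,0,0,0,0,0,-6,0,0,0,0,0,0,-6,0,0,0,0],
  "newtons": 25
}}

```text
clock: 20.62
tcp_pos: [0.503, 0.0584, 0.2375]
orientation: [-0.0, 0.982, -0.187, 0.002]
wrist_force: [0.4, 1.1, -0.5]
finger_gap: 0.0416
```

```bash
python3 st.py; python3 look.py 8|grep -v ray; python3 - <<'E'
from h import *
im=read_camera("side");a=cv2.resize(im[200:320,220:400],(600,400));w=cv2.imread("pics/w8.png")[:400]
cv2.imwrite("pics/v8.png",cv2.resize(np.hstack([cv2.resize(w,(560,400)),a]),(800,276)))
E
```

```text
[-0.0159 -0.0616 -0.0001] [ 0.3576  1.0552 -0.4907] j6 -2.8093229680885035 [0.503  0.0584 0.2375] x [ 0.9304 -0.3666  0.004 ] y [-0.3666 -0.9304 -0.0015]
[0.503  0.0584 0.2375] [-0.0431  0.1681 -0.0645  1.334   0.0001 -2.8093] [-0.0004  0.9824 -0.1866  0.0021] [ 0.3576  1.0552 -0.4907] 0.04155516050234402
toolx [ 0.9304 -0.3666  0.004 ] tooly [-0.3666 -0.9304 -0.0015]
[0.5742 0.0309 0.407 ] [-0.0829 -0.5567  0.8171  0.1245]
```

View pics/v8.png

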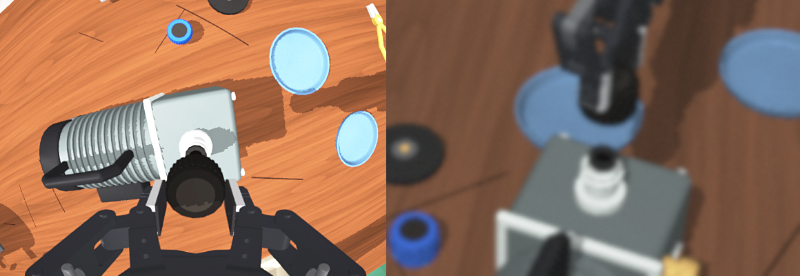

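The cap is in the pads at (195,185) in the left panel, and the bare white neck shows below it on the right. Next I'll carry it to the dish at about (0.5455, −0.1635), adding a turn that keeps joint 6 in range.

{"fn": "send_rows", "kwargs": {
  "series": [0.6,1,-1,0,0,7,0,1.8,2.8,-1,0,0,14,0,3,4.8,-1,0,0,21,0,4.5,7,-1,0,0,28,0,6,9.5,-1,0,0,35,0,7.5,12,-1,0,0,42,0,9,14.3,-1,0,0,49,0,10.3,16.5,-1,0,0,56,0,11.5,18.2,-1,0,0,63,0,12.1,19.1,-1,0,0,70,0]
}}

```text
clock: 21.65
tcp_pos: [0.5442, -0.1661, 0.2434]
orientation: [-0.0, -0.695, 0.719, 0.0]
wrist_force: [-0.2, 0.5, -1.3]
finger_gap: 0.0415
```

{"fn": "send_rows", "kwargs": {
  "series": [0,0,0.5,0,0,0,0,0,0,2,0,0,0,0,0,0,4,0,0,0,0,0,0,6,0,0,0,0,0,0,8,0,0,0,0,0,0,10,0,0,0,0,0,0,12,0,0,0,0,0,0,13,0,0,0,0,0,0,13,0,0,0,0]
}}

```text
clock: 22.4
tcp_pos: [0.5418, -0.1617, 0.1115]
orientation: [-0.001, -0.699, 0.715, 0.003]
wrist_force: [-1.1, 0.3, -0.5]
finger_gap: 0.0414
```

```bash
python3 st.py; python3 look.py 9|grep ray; python3 - <<'E'
from h import *
im=read_camera("side");print([(round(r['p'],2),r['box']) for r in silhouettes("side","dish")])
print([(round(r['p'],2),r['box'],atz("side",(r['box'][0]+r['box'][2]/2,r['box'][1]+r['box'][3]/2),.012)) for r in silhouettes("side","dish")])
cv2.imwrite("pics/v9.png",np.hstack([cv2.resize(cv2.imread("pics/w9.png"),(400,300)),cv2.resize(im[180:300,240:400],(400,300))]))
E
```

```text
[0.0113 0.0389 0.0197] [-1.0857  0.3142 -0.4558] j6 -1.9797101642499955 [ 0.5418 -0.1617  0.1115] x [-0.0232 -0.9997 -0.0027] y [-0.9997  0.0232  0.0055]
cap_center 0.6 [238.9, 222.1, 90.9, 93.4] [283.2 270.1] at .18 [ 0.5422 -0.1856  0.18  ] at.012 [ 0.5434 -0.0976  0.012 ] ray [ 0.5415 -0.2383  0.2805] [ 0.0065  0.4643 -0.8857] [65. 69. 76.]
dish 0.92 [433.1, 28.9, 105.8, 134.8] [485.3  95. ] at .18 [ 0.4706 -0.2477  0.18  ] at.012 [ 0.352  -0.2634  0.012 ] ray [ 0.5415 -0.2383  0.2805] [-0.5748 -0.0762 -0.8147] [246. 223. 167.]
dish 0.56 [201.7, 126.5, 154.2, 132.9] [278.2 188.4] at .18 [ 0.5431 -0.2147  0.18  ] at.012 [ 0.5459 -0.1751  0.012 ] ray [ 0.5415 -0.2383  0.2805] [ 0.0159  0.2292 -0.9732] [249. 231. 178.]
[(0.7, [365.2, 214.4, 53.5, 33.6]), (0.69, [277.1, 230.5, 52.7, 35.1])]
[(0.7, [365.2, 214.4, 53.5, 33.6], array([ 0.34429237, -0.26466616,  0.012     ])), (0.69, [277.1, 230.5, 52.7, 35.1], array([ 0.54364675, -0.16536011,  0.012     ]))]
```

View pics/v9.png

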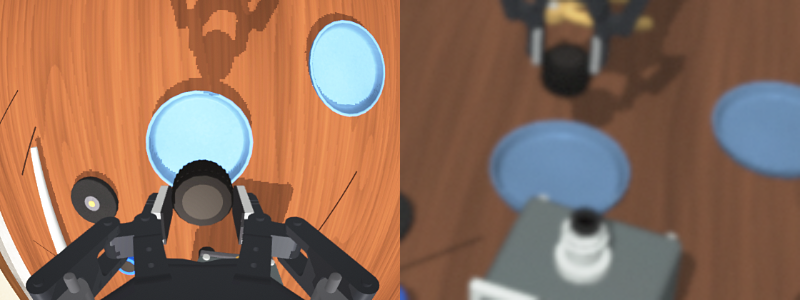

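The cap is held above the dish at (200,135) in the left panel. The networks put the dish at about (0.545, −0.164), so the cap is centred to a few mm. I'll descend and then creep the last part.

{"fn": "send_rows", "kwargs": {
  "series": [0.1,-0.2,1,0,0,0,0,0.1,-0.2,3,0,0,0,0,0.1,-0.2,5,0,0,0,0,0.1,-0.2,7,0,0,0,0,0.1,-0.2,8.3,0,0,0,0,0.1,-0.2,9.2,0,0,0,0,0.1,-0.2,9.6,0,0,0,0,0.1,-0.2,9.8,0,0,0,0,0.1,-0.2,9.8,0,0,0,0]
}}

```text
clock: 23.45
tcp_pos: [0.5465, -0.1648, 0.0168]
orientation: [0.0, -0.698, 0.716, -0.0]
wrist_force: [-0.7, -0.4, -0.3]
finger_gap: 0.0413
```

{"fn": "send_rows", "kwargs": {
  "series": [0,0,0.15,0,0,0,0,0,0,0.3,0,0,0,0,0,0,0.45,0,0,0,0,0,0,0.6,0,0,0,0,0,0,0.6,0,0,0,0]
}}

```text
clock: 23.87
tcp_pos: [0.5461, -0.1646, 0.0106]
orientation: [0.0, -0.698, 0.716, 0.0]
wrist_force: [-0.4, 0.4, -0.8]
finger_gap: 0.0412
```

```bash
python3 st.py
```

```text
[-0.0238  0.0072 -0.0213] [-0.4145  0.3617 -0.8262] j6 -1.9780019556973305 [ 0.5461 -0.1646  0.0106] x [-0.0263 -0.9997 -0.0001] y [-0.9997  0.0263  0.    ]
```

{"fn": "send_rows", "kwargs": {
  "series": [0,0,0.1,0,0,0,0,0,0,0.2,0,0,0,0,0,0,0.3,0,0,0,0,0,0,0.4,0,0,0,0,0,0,0.4,0,0,0,0]
}}

```text
clock: 24.28
tcp_pos: [0.546, -0.1645, 0.0064]
orientation: [-0.0, -0.698, 0.716, 0.0]
wrist_force: [-1.2, 0.8, -0.6]
finger_gap: 0.0417
```

{"fn": "send_rows", "kwargs": {
  "series": [0,0,0.08,0,0,0,0,0,0,0.16,0,0,0,0,0,0,0.16,0,0,0,0]
}}

```text
clock: 24.53
tcp_pos: [0.5461, -0.1646, 0.0049]
orientation: [0.0, -0.698, 0.716, 0.0]
wrist_force: [0.1, -0.0, -0.5]
finger_gap: 0.0416
```

{"fn": "send_rows", "kwargs": {
  "series": [0,0,0.07,0,0,0,0,0,0,0.14,0,0,0,0,0,0,0.14,0,0,0,0]
}}

```text
clock: 24.78
tcp_pos: [0.5461, -0.1646, 0.0035]
orientation: [-0.0, -0.698, 0.716, 0.0]
wrist_force: [-0.6, -0.5, -1.2]
finger_gap: 0.0417
```

{"fn": "send_rows", "kwargs": {
  "series": [0,0,0.06,0,0,0,0,0,0,0.12,0,0,0,0,0,0,0.12,0,0,0,0]
}}

```text
clock: 25.03
tcp_pos: [0.5461, -0.1646, 0.0024]
orientation: [0.0, -0.698, 0.716, 0.0]
wrist_force: [0.7, 0.5, -0.4]
finger_gap: 0.0414
```

{"fn": "send_rows", "kwargs": {
  "series": [0,0,0.05,0,0,0,0,0,0,0.1,0,0,0,0,0,0,0.1,0,0,0,0]
}}

```text
clock: 25.28
tcp_pos: [0.5461, -0.1646, 0.0013]
orientation: [0.0, -0.698, 0.716, 0.0]
wrist_force: [0.9, 0.3, -0.6]
finger_gap: 0.0414
```

{"fn": "send_rows", "kwargs": {
  "series": [0,0,0.05,0,0,0,0,0,0,0.1,0,0,0,0,0,0,0.1,0,0,0,0]
}}

```text
clock: 25.53
tcp_pos: [0.5461, -0.1646, 0.0003]
orientation: [0.0, -0.698, 0.716, 0.0]
wrist_force: [0.2, 0.3, 0.1]
finger_gap: 0.0414
```

{"fn": "send_rows", "kwargs": {
  "series": [0,0,0.05,0,0,0,0,0,0,0.1,0,0,0,0,0,0,0.1,0,0,0,0]
}}

```text
clock: 25.78
tcp_pos: [0.5463, -0.1647, 0.0001]
orientation: [0.0, -0.698, 0.716, -0.0]
wrist_force: [-1.0, 0.9, 4.4]
finger_gap: 0.0417
```

Contact at 4 N. Opening gently while rising slightly, then retreating.

{"fn": "send_rows", "kwargs": {
  "series": [0,0,-0.08,0,0,0,0,0,0,-0.08,0,0,0,0.47,0,0,-0.08,0,0,0,0.5,0,0,-0.08,0,0,0,0.52,0,0,-0.08,0,0,0,0.55,0,0,-0.08,0,0,0,0.6,0,0,-0.08,0,0,0,0.62,0,0,-0.08,0,0,0,0.62]
}}

```text
clock: 26.45
tcp_pos: [0.5462, -0.1646, 0.0002]
orientation: [0.0, -0.698, 0.716, 0.0]
wrist_force: [0.7, 0.2, 0.1]
finger_gap: 0.0533
```

{"fn": "send_rows", "kwargs": {
  "series": [0,0,-0.5,0,0,0,0.62,0,0,-1.5,0,0,0,0.62,0,0,-3,0,0,0,0.62,0,0,-5,0,0,0,0.62,0,0,-8,0,0,0,0.62,0,0,-11,0,0,0,0.62,0,0,-14,0,0,0,0.62,0,0,-17,0,0,0,0.62,0,0,-17,0,0,0,0.62]
}}

```text
clock: 27.2
tcp_pos: [0.5496, -0.1661, 0.1782]
orientation: [0.002, -0.698, 0.716, -0.005]
wrist_force: [1.2, -0.5, 0.9]
finger_gap: 0.0533
```

```bash
python3 st.py; python3 look.py 10|grep ray; python3 - <<'E'
from h import *
im=read_camera("side")
for l in ("dish","cap_center"):print(l,[(round(r['p'],2),r['box']) for r in silhouettes("side",l)])
cv2.imwrite("pics/v10.png",np.hstack([cv2.resize(cv2.imread("pics/w10.png"),(400,300)),cv2.resize(im[180:300,240:400],(400,300))]))
E
```

```text
[-0.0548 -0.0282  0.0278] [ 1.1627 -0.4637  0.881 ] j6 -1.9780244385527637 [ 0.5496 -0.1661  0.1782] x [-0.0262 -0.9996  0.0045] y [-0.9996  0.0261 -0.0107]
cap_center 0.76 [265.8, 169.0, 43.7, 44.4] [288.1 191.7] at .18 [ 0.5466 -0.2014  0.18  ] at.012 [ 0.547  -0.1612  0.012 ] ray [ 0.5463 -0.2414  0.3477] [ 0.0021  0.2324 -0.9726] [53. 56. 61.]
dish 0.68 [412.4, 47.0, 98.3, 111.0] [461.4 101.4] at .18 [ 0.4486 -0.2524  0.18  ] at.012 [ 0.3508 -0.2634  0.012 ] ray [ 0.5463 -0.2414  0.3477] [-0.5024 -0.0566 -0.8628] [246. 221. 164.]
dish 0.62 [227.8, 129.5, 124.4, 119.2] [289.2 187.7] at .18 [ 0.546  -0.2035  0.18  ] at.012 [ 0.5457 -0.1655  0.012 ] ray [ 0.5463 -0.2414  0.3477] [-0.0017  0.2205 -0.9754] [242. 216. 162.]
dish [(0.89, [368.1, 213.6, 49.8, 35.1]), (0.6, [274.5, 229.9, 56.7, 36.3])]
cap_center [(0.86, [294.0, 237.1, 17.7, 20.6]), (0.79, [221.7, 289.5, 23.4, 26.4])]
```

View pics/v10.png

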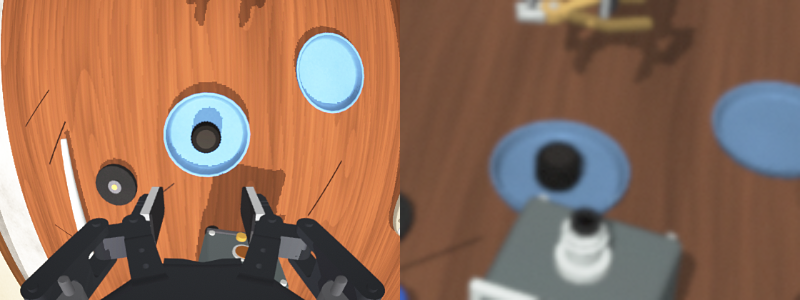

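The picture shows the cap upright near the middle of the left dish, at (206,137) in the left panel and (558,165) in the right. The gripper is clear of it, so I'm handing in.

```bash
python3 -c "
from h import *
print(get_state()['wrist_force'],get_state()['qvel']);print(hand_in())"
```

```text
[0.59329313 0.87829556 0.12938085] [-0.00159756  0.00549491 -0.00032503  0.00156962 -0.00080546 -0.00197423]
the job is handed in; nothing more can be done
None
```

I unscrewed the black cap about 600° anticlockwise in two strokes and kept hold of it as it came free. I set it down top up in the dish farthest to the left, and handed the job in at about 27.5 s; it reports no verdict.

- **Unscrewing:** at the ends of the turning moves the wrist force along the thread stayed at about 5 N or less. Once the cap was free, only its weight was left. I had no direct reading of the force between cap and pump.
- **Placement:** the cap touched down on the dish at about 4 N. The last pictures show it standing upright about 4 mm from the dish's centre, against the 36 mm allowed.
- **Bystanders:** I never went near the mandrel, polishing wheel or cutter. I did not measure their positions again at the end.
- **Robot:** the gripper is open and well clear of the cap and dish, and the arm was at rest.

No check failed. The position measurements agreed to about 4 mm, apart from two looks at the dish: the second dish at the first look, and the target dish while the gripper hid part of it, which were 11–30 mm off.

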